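Change trays on the tool rack

TASK

On the low rack with two pull-out trays, first push the tray with the lidded glaze jar fully home, then hook a fingertip behind the front lip of the tray with the wooden stamp and draw it out to its stop. Do not pinch the lips, and do not touch, lift or upset the stamp or the jar, which ride along standing in their trays. Leave everything else on the table where it is.

Things in the scene. Friction and masses are not known exactly. Their poses are not given: they have to be found in the camera images.
- rack: Low plywood board fixed to the table, 206 (its x) x 170 (its y) x 12 mm high, origin under its middle. Two pull-out trays lie side by side on it, 76 mm apart; which lies on which side varies. They draw out along its -x, roughly world -y (to the robot's right). A low round turntable (22 mm high) stands close behind its far (+x world) side.
- stamp_tray (a joint): How far the tray that carries the wooden stamp is drawn out, m: 0 = fully home, 0.090 = fully out at its stop. Slides stiffly (about 2 N) and stays where it is left.
- jar_tray (a joint): The same for the tray that carries the lidded glaze jar: 0 = fully home, 0.090 = out at its stop. It starts standing part way out.
- stamp_tray_lip (a point): Middle of the top edge of the front lip of the stamp's tray, 48 mm above the table. Its x axis points into the tray (pushing home; -x draws out), z up. The lip is an upright board 10 mm thick along x (5 mm either side of this point), 70 mm wide, its top 26 mm above the tray's floor. Side beads rise only 5 mm above the floor: a fingertip can come down behind the lip.
- jar_tray_lip (a point): Middle of the top edge of the front lip of the jar's tray; same sizes and axes as the other lip. In both trays the floor is 22 mm above the table and 172 mm long behind the lip. The first 30 mm of floor behind the jar tray's lip and 70 mm behind the stamp tray's lip are empty.
- stamp: Wooden texture stamp, a 30x30 mm block 56 mm high, standing loose in its tray about 95 to 125 mm behind the lip; origin under its middle, z up.
- glaze_jar: Green glaze jar with a white lid, 49 mm across, 56 mm high, standing loose in its tray, its centre 65 to 130 mm behind the lip's middle (as far as the tray stands out); origin under its middle, z up.
- spray_bottle: Bystander: amber trigger spray bottle, 80x102x188 mm, loose; origin under its middle. Leave it where it is.
- purple_cup: Bystander: purple plastic cup, 84 mm across, 112 mm high, loose; origin under its middle. Leave it where it is.
- timer: Bystander: round white clockwork timer with an orange dial, 64 mm across, 42 mm high, loose; origin under its middle. Leave it where it is.
- ruler: Bystander: flat aluminium ruler with a small block at one end, 26x200x9 mm, loose, lies along its y axis; origin under its middle. Leave it where it is.
- callipers: Bystander: steel outside callipers lying flat, 107x76x10 mm, loose; origin under its middle. Leave it where it is.
- clay_lump: Bystander: heap of torn clay scraps, 65x76x40 mm, loose; origin under its middle. Leave it where it is.
- wood_rib: Bystander: flat wooden potter's rib, 49x97x9 mm, loose; origin under its middle. Leave it where it is.
- glaze_brush: Bystander: glaze mop brush lying flat, 14x173x11 mm, loose; origin under its middle. Leave it where it is.

How it is judged:
On the way, in this order (a step that is already met when the one before it is completed fails the run):
1. the jar's tray is pushed home while the stamp's tray is still in (value of joint jar_tray below 0.006 m and value of joint stamp_tray below 0.012 m), for 0.2 s.
2. a finger pulls on the back of the stamp tray's lip while that tray is between 30 and 80 mm out (contact force between the fingers and stamp_tray_c5 above 0.5 N and value of joint stamp_tray between 0.03 and 0.08 m), for 0.1 s.
3. the stamp's tray is drawn out to its stop (value of joint stamp_tray above 0.084 m and value of joint jar_tray below 0.006 m), for 0.2 s.
At the end, for the whole second after the job is handed in: The jar's tray is home (within 6 mm), the stamp's tray is out at its stop (within 6 mm), both trays at rest, and stamp and jar stand upright and still on their trays' floors (all of step 3 and angle between each of stamp, glaze_jar's own z axis and vertical below 0.15 rad and z of stamp in the frame of stamp_tray_lip between -0.034 and -0.018 m and x of stamp in the frame of stamp_tray_lip between 0.02 and 0.18 m and linear speed of each of stamp, glaze_jar below 0.02 m/s and z of glaze_jar in the frame of jar_tray_lip between -0.034 and -0.018 m and x of glaze_jar in the frame of jar_tray_lip between 0.02 and 0.18 m and velocity of joint each of stamp_tray, jar_tray below 0.01 m/s); the robot touches nothing.
It fails at once if a lip is pinched: fingers press on its front and its back at once ((contact force between the fingers and stamp_tray_c4 above 1.5 N and contact force between the fingers and stamp_tray_c5 above 1.5 N) or (contact force between the fingers and jar_tray_c4 above 1.5 N and contact force between the fingers and jar_tray_c5 above 1.5 N)).
It fails at once if the stamp or the jar is touched by the robot (contact force between any of the fingers, the arm and stamp above 0.5 N or contact force between any of the fingers, the arm and glaze_jar above 0.5 N).
It fails at once if the stamp or the jar is lifted off its tray or tipped (z of stamp in the frame of stamp_tray_lip above -0.016 m or angle between any of stamp, glaze_jar's own z axis and vertical above 0.35 rad or z of glaze_jar in the frame of jar_tray_lip above -0.016 m).
It fails at once if a bystander is moved more than 25 mm (distance of any of spray_bottle, purple_cup, timer, ruler, callipers, clay_lump, wood_rib, glaze_brush from where it was at the start of the episode above 0.025 m).
It also fails if it takes over 48 s, if anything falls off the work surface, if the arm or the gripper's body presses on something with over 40 N, if the wrist force passes 120 N, or if a joint passes its speed limit or range.

ROBOT

A 6-joint arm with a two-finger parallel gripper is mounted at the origin on the work surface; the furniture and walls round the work are solid. World frame = base frame: x ahead of the robot, y to its left, z up, the work surface at z = 0. Lengths are in m, angles in rad, forces in N, time in s.
With the tool pointing down it reaches from about 0.325 to 0.9 m from the base axis. Payload 3.5 kg.
Tool frame: the origin (TCP) lies at the very end of the fingers, on their centre line; the grasp point (between the pads) lies ctrl.grasp_offset behind it (ctrl.grasp_offset is the distance from the TCP to the grasp point, in m); z points along the fingers, y is the direction in which the jaws open and shut (so a half turn about z gives the same grasp; the last joint's range is limited). The gripper opens to 85 mm and grips with 20 to 120 N. Pads are 22 mm wide; open, the fingers measure 114 mm over their backs; the gripper's body (76 mm by 85 mm) begins 54 mm behind the grasp point. The pads swing forward as they close: fully open they stand 13 mm farther back than shut.
Start: joints at [-1.29, 0.276, -0.026, 1.268, 0, 1.467], TCP at [0.234, -0.58, 0.195] pointing down, gripper open.
Joint ranges: [-3.12, 3.12], [-0.85, 1.88], [-1.08, 1.24], [-1.95, 2.15], [-1.57, 1.53], [-3.14, 3.14]. Speed limits (rad/s): [2.57, 2.57, 3.14, 3.14, 3.14, 3.14].

INTERFACE

Orientations are given as [roll, pitch, yaw] about the fixed x, y, z axes, in that order (R = Rz(yaw) Ry(pitch) Rx(roll)).
In Python, from plant import state, optics, ctrl, spotter gives the robot as it stands.
- The arm moves only by the tool play_rows, never from a script. Its arguments are lists of equal length, an entry for each row: "delta_pos": the shift along the tool's x, y, z in mm, a list of three; "yaw": the turn about the tool's z in rad. In form: {"delta_pos": [[x, y, z], ...], "yaw": [yaw, ...]}. A call has 1 to 8 rows; each row shifts and turns the pose as measured when the row begins, along the tool's axes as they then stand; what a row does not reach is not made up. A row lasts 1/12 s, in which the tool goes at most 41.7 mm and 7.16 degrees, less where a joint would pass 70% of its speed; a pose out of reach is approached as far as the arm can. A call is refused whole if a number of a shift passes 41.7 or a number of a turn 0.125, either way. A call with a gripper value outside its range is refused whole. "jaw" is the opening, from -1 (shut) to 1 (fully open), set as the call begins (left out, the last holds). The fingers move at their own pace and stop on an object; "grip_force" is the grip in N (left out, the last holds). Time passes only in rows, so rows that do not move let the fingers close. It gives the time, the measured TCP pose, the force and the opening at its end, in the units of the state.
- state(): the state, without advancing time (a new reading comes with each control period).
- optics.capture(name): name is "scene" or "top" or "wrist"; returns (picture, depth): 480x640x3 uint8, red, green, blue; 480x640 float32, m along the optical axis (not along the pixel's ray), 0 where there is no reading.
- optics.camera_params(name): a dict with "fx", "fy", "cx", "cy" (pixels), "extrinsics" (4x4, takes a point from camera to world coordinates); the wrist camera has in their place "mount" (4x4, takes a point from camera to tool coordinates, whose origin is the TCP and whose axes are the flange's). Camera axes: x right, y up, looking along -z (the intrinsics and any distortion apply to the point x, -y, -z); pixel columns grow to the right and rows downward; lengths in m; the calibration is good to about 2 mm. A picture is of the moment at which its call begins: read the wrist's pose just before it. camera_params takes no time and is no camera call.
- ctrl.finish_job(): hands the job in, once; it reports no verdict.
Trained networks look in the newest picture that a camera, given by its name, has taken for a name from the list of things; names that differ only in an ending like _2 or _b are one class to them, and where a whole thing is asked for, a point or a joint stands for the part that bears it (a point fixed in the world has none). Each returns a list of dicts, best first, with "score" (0 to 1); they miss things now and then, are a little off and sometimes report something else, mostly with a low value. They report only what shows in the picture. A call takes as long as a camera call.
- spotter.recognise(name, camera): "uv" ([column, row] in pixels, amid what is visible of it).
The state is a dict: "time": time; "joints": joint angles; "dq": joint speeds; "tau": joint torques, N m; "eef_pos": TCP position; "eef_rot": TCP orientation; "force": force on the tool from outside, world axes, zero at the start; "ft_torque": the same for the moment, N m; "finger_gap": opening from 0.0 (shut) to 1.0 (fully open).
Only numpy, scipy, OpenCV 4.12 (cv2) and the standard library are available. Lean on these libraries where they do the work, as an engineer would, in place of code of your own. Each camera call takes 0.05 s, during which the arm holds its last target. There are 200 camera calls.

## Working session

There is one attempt and no reset: what is moved stays moved. The work goes in short steps, Python scripts to look and compute and a tool call to move; the robot and the scene stay as the last step left them, time stands still between calls to the robot, and variables do not carry over. Pictures are saved under pics/ and viewed, about 8 in all and at most 12, crops included, and the job is handed in when it is done.

Besides the shell and the picture viewer there is one more tool, called after "Emit:" by a JSON object that holds its "name" and its "arguments", one argument or row to a line. play_rows: Moves the arm, as the interface text tells. Its arguments: {"type":"object","properties":{"delta_pos":{"type":"array","items":{"type":"array","items":{"type":"number"}}},"yaw":{"type":"array","items":{"type":"number"}},"jaw":{"type":"number"},"grip_force":{"type":"number"}},"required":["delta_pos","yaw"]}

```bash
mkdir -p pics; cat > h.py <<'E'
import numpy as np, cv2
from plant import state, optics, ctrl, spotter
def cap(n,f=None):
    p,d=optics.capture(n)
    if f: cv2.imwrite('pics/'+f,p[:,:,::-1])
    return p,d
def world(n,d):
    c=optics.camera_params(n); v,u=np.mgrid[:480,:640]
    P=np.stack([(u-c['cx'])/c['fx']*d,-(v-c['cy'])/c['fy']*d,-d],-1)
    E=np.array(c['extrinsics']); return P@E[:3,:3].T+E[:3,3]
E
python3 - <<'E'
from h import *
s=state();print(s['eef_pos'],s['eef_rot'],s['time'],s['finger_gap'],ctrl.grasp_offset)
for n in('top','scene'):
    p,d=cap(n,n+'0.png');W=world(n,d);np.save(n+'W.npy',W);c=optics.camera_params(n);print({k:c[k] for k in c})
    for t in('jar_tray_lip','stamp_tray_lip','stamp','glaze_jar','rack'):
        for r in spotter.recognise(t,n)[:2]:
            u,v=np.round(r['uv']).astype(int);print(n,t,r['score'],u,v,W[v,u].round(3),d[v,u])
E
```

```text
[ 0.23377025 -0.57867781  0.19413514] [-3.13932727e+00 -2.51488891e-04  3.83774491e-01] 0.0 0.9980039419417894 0.0187
{'fx': 620.5962138533662, 'fy': 620.5962138533662, 'cx': 318.62877946817434, 'cy': 234.5661025796424, 'extrinsics': array([[ 0.07061678,  0.97452411, -0.21287564,  0.12024448],
       [-0.99748239,  0.07037763, -0.00871071,  0.00201765],
       [ 0.00649289,  0.21295482,  0.97704047,  1.88744047],
       [ 0.        ,  0.        ,  0.        ,  1.        ]])}
top jar_tray_lip 0.79 345 243 [ 0.506 -0.064  0.022] 1.9036655
top jar_tray_lip 0.29 192 300 [0.3   0.387 0.006] 1.8800604
top stamp_tray_lip 0.98 334 262 [ 0.445 -0.034  0.019] 1.8943034
top stamp_tray_lip 0.69 322 258 [0.445 0.003 0.076] 1.83855
top stamp 0.51 323 257 [0.448 0.    0.078] 1.8378774
top glaze_jar 0.76 353 237 [ 0.515 -0.085  0.075] 1.8539934
top rack 0.79 307 247 [0.483 0.051 0.032] 1.890246
{'fx': 594.9272901344245, 'fy': 594.9272901344245, 'cx': 316.5733896745306, 'cy': 244.93941831117732, 'extrinsics': array([[-0.54250443,  0.50653364, -0.67015865, -0.44227833],
       [-0.83986368, -0.34397795,  0.41989067,  0.59605262],
       [-0.01783105,  0.79063445,  0.61202877,  0.92733123],
       [ 0.        ,  0.        ,  0.        ,  1.        ]])}
scene jar_tray_lip 0.95 342 248 [ 0.505 -0.071  0.021] 1.4694563
scene stamp_tray_lip 0.93 346 270 [ 0.429 -0.03   0.022] 1.4012456
scene stamp_tray_lip 0.74 221 282 [0.468 0.266 0.102] 1.2540332
scene stamp 0.73 331 262 [0.436 0.008 0.059] 1.3665031
scene glaze_jar 0.81 344 231 [ 0.504 -0.076  0.071] 1.4407315
scene glaze_jar 0.55 330 264 [0.431 0.014 0.059] 1.3614587
scene rack 0.71 303 279 [0.442 0.08  0.038] 1.3533907
scene rack 0.64 344 270 [ 0.429 -0.025  0.024] 1.3973534
```

```bash
python3 - <<'E'
from h import *
p=cv2.imread('pics/top0.png')[150:330,230:470]
cv2.imwrite('pics/a.png',cv2.resize(p,(800,600),interpolation=cv2.INTER_CUBIC))
p=cv2.imread('pics/scene0.png');cv2.imwrite('pics/b.png',p)
# lip tops: z~48mm points
W=np.load('topW.npy');X=W[...,0];Y=W[...,1];Z=W[...,2]
m=(abs(Z-.048)<.006)&(X>.38)&(X<.58)&(Y<0.0)&(Y>-.27)
n,l,st,_=cv2.connectedComponentsWithStats(m.astype(np.uint8))
for i in range(1,n):
    if st[i,4]>15:
        q=W[l==i]; r=cv2.minAreaRect(q[:,:2].astype(np.float32)*1000);print(st[i],q.mean(0).round(4),r)
E
```

```text
[377 228   5  24  64] [ 0.5199 -0.1653  0.048 ] ((519.0850830078125, -165.29908752441406), (10.043560028076172, 70.01567840576172), 89.92732238769531)
[359 252   4  23  61] [ 0.444  -0.1129  0.0468] ((443.2938232421875, -113.1771011352539), (67.7901840209961, 9.487481117248535), 2.6377391815185547)
```

View pics/a.png

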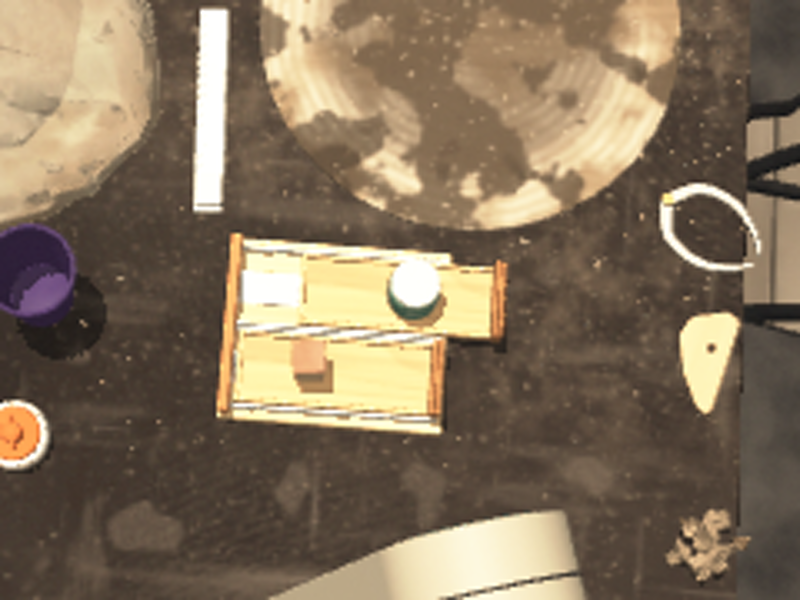

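View pics/b.png

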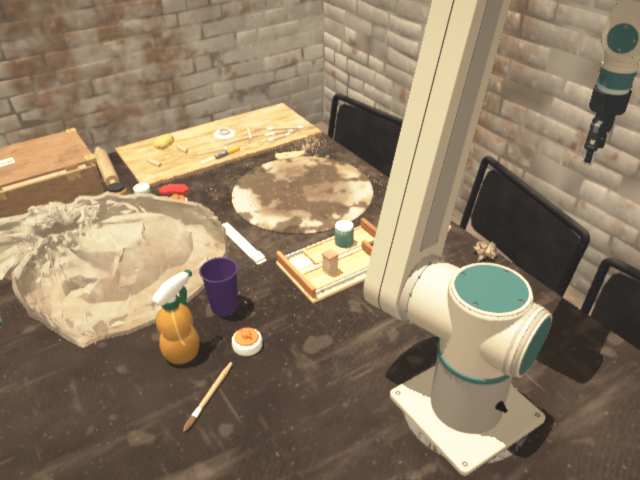

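The top view shows the jar tray partly out at the far side (lip at crop 500,300) and the stamp tray home at the near side (lip 437,378). In the scene view the arm hides the lips, and the bystanders are clear of the work. Next I'll fit the rack axis.

```bash
python3 - <<'E'
from h import *
W=np.load('topW.npy');X=W[...,0];Y=W[...,1];Z=W[...,2]
for nm,m in dict(rear=(Z>.026)&(Z<.055)&(Y>.05)&(Y<.13)&(X>.37)&(X<.58),
  rack=(Z>.008)&(Z<.07)&(Y>-.125)&(Y<.13)&(X>.37)&(X<.585)).items():
    n,l,st,_=cv2.connectedComponentsWithStats(m.astype(np.uint8))
    for i in range(1,n):
        if st[i,4]>40:
            q=W[l==i];r=cv2.minAreaRect(q[:,:2].astype(np.float32)*1000)
            C=np.cov(q[:,:2].T);w,v=np.linalg.eigh(C);print(nm,st[i],q.mean(0).round(4),r,np.degrees(np.arctan2(*v[::-1,1])))
# near edge of rack: min X per Y among z>.008
e=[]
for y in np.arange(-.10,.09,.006):
    m=(abs(Y-y)<.004)&(Z>.007)&(X>.37)&(X<.48);e.append([y,X[m].min()])
print(np.polyfit(*np.array(e).T,1))
for nm,x0 in(('jar',.519),('stamp',.444)):
    m=(abs(Z-.075)<.006)&(abs(X-x0)<.03)&(Y<.05)&(Y>-.15);print(nm,W[m].mean(0),np.ptp(W[m],axis=0))
E
```

```text
rear [295 220   8  54 190] [0.482  0.0771 0.0399] ((483.3719482421875, 74.02534484863281), (16.918466567993164, 162.65374755859375), 89.41612243652344) 179.77533540093697
rack [ 295  220   71   61 3249] [ 0.4781 -0.0176  0.0234] ((485.2510681152344, -18.83795928955078), (211.22213745117188, 179.43724060058594), 89.51513671875) 81.80721188119648
[-0.01834928  0.37991931]
jar [ 0.52164322 -0.08743312  0.07558186] [0.04278079 0.04274847 0.01172786]
stamp [0.44926777 0.00375511 0.07604967] [0.02890008 0.0314525  0.0116786 ]
```

Emit:
{"name": "play_rows", "arguments": {
  "delta_pos": [
    [0,0,0],
    [0,0,0],
    [0,0,0],
    [0,0,0]
  ],
  "yaw": [0.096,0.096,0.096,0.096],
  "jaw": -1,
  "grip_force": 20
}}

```text
time: 0.93
eef_pos: [0.234, -0.5797, 0.1955]
eef_rot: [3.141, -0.0, -0.016]
force: [-0.2, -0.2, -0.5]
finger_gap: 0.453
```

Emit:
{"name": "play_rows", "arguments": {
  "delta_pos": [
    [24,-31,0],
    [24,-31,0],
    [24,-31,0],
    [24,-31,0],
    [24,-31,0],
    [24,-31,0],
    [24,-31,0],
    [24,-31,0]
  ],
  "yaw": [0,0,0,0,0,0,0,0]
}}

```text
time: 1.6
eef_pos: [0.435, -0.336, 0.1951]
eef_rot: [3.133, -0.002, -0.036]
force: [0.5, -0.1, -0.5]
finger_gap: 0.003
```

Emit:
{"name": "play_rows", "arguments": {
  "delta_pos": [
    [24,-31,0],
    [24,-31,0],
    [24,-31,0],
    [20,-25,0],
    [0,0,0],
    [0,0,0]
  ],
  "yaw": [0,0,0,0,0,0]
}}

```text
time: 2.1
eef_pos: [0.5398, -0.2085, 0.1959]
eef_rot: [3.133, -0.007, -0.026]
force: [-0.4, -1.1, -0.3]
finger_gap: -0.0
```

Emit:
{"name": "play_rows", "arguments": {
  "delta_pos": [
    [-10,4,0],
    [-10,4,0],
    [0,0,0],
    [0,0,25],
    [0,0,25],
    [0,0,25],
    [0,0,0],
    [0,0,0]
  ],
  "yaw": [0,0,-0.02,0,0,0,0,0]
}}

```text
time: 2.77
eef_pos: [0.5134, -0.2261, 0.1219]
eef_rot: [3.129, -0.011, -0.014]
force: [0.5, -0.9, 0.3]
finger_gap: -0.002
```

```bash
python3 - <<'E'
from h import *
s=state();p,d=cap('wrist','w1.png')
c=optics.camera_params('wrist');print(c['mount'].round(3),s['eef_pos'],s['eef_rot'])
p,d=cap('top');W=world('top',d);X,Y,Z=np.moveaxis(W,-1,0)
for x in(.519,.444):
    m=(abs(Z-.048)<.006)&(abs(X-x)<.04)&(Y<0.0)&(Y>-.2);print(m.sum(),W[m].mean(0) if m.any() else 0)
E
```

```text
[[-0.001  0.963  0.27   0.069]
 [ 1.     0.001  0.001 -0.002]
 [ 0.001  0.27  -0.963 -0.179]
 [ 0.     0.     0.     1.   ]] [ 0.51338072 -0.2260988   0.12193818] [ 3.12850842 -0.01077868 -0.01381427]
13 [ 0.50332924 -0.08524928  0.04771657]
1 [ 0.43495669 -0.00085417  0.04689445]
```

View pics/w1.png

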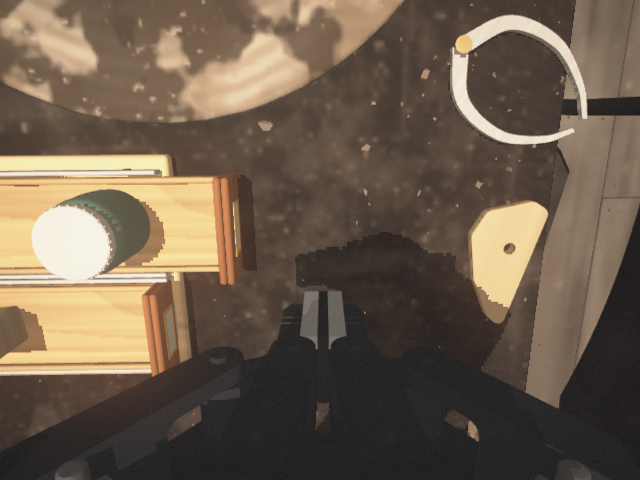

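The wrist view shows the jar lip at about (228,230) and the stamp lip at (158,330). The shut fingertips are at (323,300), clear in front of both.

```bash
cat >> h.py <<'E'
def wrist():
    from scipy.spatial.transform import Rotation as R
    s=state();p,d=optics.capture('wrist');c=optics.camera_params('wrist');v,u=np.mgrid[:480,:640]
    P=np.stack([(u-c['cx'])/c['fx']*d,-(v-c['cy'])/c['fy']*d,-d],-1)
    M=c['mount'];P=P@M[:3,:3].T+M[:3,3];P=P@R.from_euler('xyz',s['eef_rot']).as_matrix().T+s['eef_pos']
    P[d==0]=9;return p,P
def lips(W,lo=-.23,hi=.1):
    X,Y,Z=np.moveaxis(W,-1,0);m=(abs(Z-.048)<.005)&(X>.39)&(X<.57)&(Y<hi)&(Y>lo)
    n,l,st,_=cv2.connectedComponentsWithStats(m.astype(np.uint8))
    for i in range(1,n):
        if st[i,4]>100:
            q=W[l==i];(cx,cy),sz,a=cv2.minAreaRect(q[:,:2].astype(np.float32)*1000);print(st[i],q.mean(0).round(4),round(cx),round(cy),np.round(sz),round(a,1),np.percentile(q[:,1],[2,98]).round(4))
E
python3 - <<'E'
from h import *
lips(wrist()[1])
E
```

```text
[ 213  177   24  108 1805] [ 0.5201 -0.1632  0.048 ] 519 -162 [11. 69.] 89.6 [-0.1676 -0.1579]
[ 81 192  61  71 558] [ 0.5294 -0.1015  0.0482] 528 -96 [48. 22.] 28.0 [-0.1083 -0.0822]
[ 142  292   27   85 1378] [ 0.4501 -0.1109  0.0479] 448 -110 [11. 61.] 89.3 [-0.115  -0.1055]
[  0 319  12  41 263] [ 0.445  -0.0074  0.0468] 448 -7 [25.  3.] 6.6 [-0.0087 -0.0058]
```

Emit:
{"name": "play_rows", "arguments": {
  "delta_pos": [
    [2,0,22],
    [2,0,22],
    [2,0,22],
    [0,0,20],
    [0,0,0],
    [0,0,0]
  ],
  "yaw": [0,0,0,0,0,0]
}}

```text
time: 3.42
eef_pos: [0.5329, -0.2342, 0.0478]
eef_rot: [3.116, -0.034, -0.013]
force: [0.1, -1.3, -0.1]
finger_gap: -0.001
```

Emit:
{"name": "play_rows", "arguments": {
  "delta_pos": [
    [-5,0,6],
    [-5,0,6],
    [-4,0,4],
    [0,0,0],
    [0,0,0]
  ],
  "yaw": [0,0,0,0,0]
}}

```text
time: 3.83
eef_pos: [0.5222, -0.237, 0.0365]
eef_rot: [3.111, -0.043, -0.012]
force: [-0.1, -0.3, 0.2]
finger_gap: -0.002
```

Emit:
{"name": "play_rows", "arguments": {
  "delta_pos": [
    [-1,-11,2],
    [0,-11,1],
    [0,-11,1],
    [0,-8,0],
    [0,0,0]
  ],
  "yaw": [0,0,0,0,0]
}}

```text
time: 4.25
eef_pos: [0.5222, -0.192, 0.0318]
eef_rot: [3.111, -0.045, -0.013]
force: [0.0, 0.2, 0.3]
finger_gap: 0.002
```

Emit:
{"name": "play_rows", "arguments": {
  "delta_pos": [
    [0,-6,0],
    [0,-6,0],
    [0,-6,0],
    [0,-6,0],
    [0,-6,0]
  ],
  "yaw": [0,0,0,0,0]
}}

```text
time: 4.67
eef_pos: [0.5233, -0.1589, 0.031]
eef_rot: [3.11, -0.045, -0.011]
force: [-0.5, 0.0, -0.4]
finger_gap: -0.002
```

```bash
python3 - <<'E'
from h import *
p,W=wrist();lips(W);cv2.imwrite('pics/w2.png',p[:,:,::-1]);print(state()['eef_pos'],state()['force'])
E
```

```text
[ 324  220   25   84 1754] [ 0.5382 -0.1628  0.0482] 536 -163 [36. 10.] 0.0 [-0.1675 -0.1579]
[111 243 100  86 993] [ 0.5356 -0.0977  0.0483] 532 -94 [48. 20.] 45.7 [-0.1083 -0.0747]
[ 0.52292469 -0.15765658  0.03086663] [ 0.49252259  0.17129093 -0.82015322]
```

View pics/w2.png

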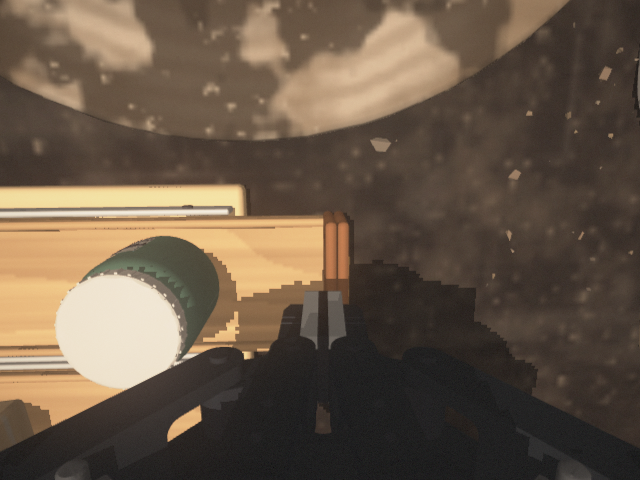

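The picture shows the lip still at columns 324–350 and unmoved, with the fingertips over it at (323,292). The reported TCP height and the actual tip height disagree, so I'm measuring the tip depth.

```bash
python3 - <<'E'
from h import *
p,W=wrist()
for v in(285,290,293,296,300,305,310,320):print(v,[W[v,u].round(3).tolist() for u in(308,315,335,341,347)])
c=optics.camera_params('wrist');print(c['fx'],c['cy'])
p,d=cap('top');W=world('top',d);X,Y,Z=np.moveaxis(W,-1,0)
m=(abs(Y+.163)<.012)&(X>.47)&(X<.57);print(np.c_[W[m],][::3].round(3))
E
```

```text
285 [[0.518, -0.149, 0.023], [0.517, -0.152, 0.022], [0.526, -0.161, 0.048], [0.526, -0.163, 0.049], [0.526, -0.166, 0.049]]
290 [[0.515, -0.149, 0.023], [0.515, -0.152, 0.022], [0.524, -0.161, 0.049], [0.524, -0.163, 0.048], [0.524, -0.166, 0.049]]
293 [[0.532, -0.15, 0.073], [0.532, -0.152, 0.074], [0.533, -0.159, 0.075], [0.532, -0.161, 0.074], [0.523, -0.166, 0.049]]
296 [[0.532, -0.15, 0.077], [0.532, -0.152, 0.076], [0.532, -0.159, 0.077], [0.532, -0.161, 0.077], [0.521, -0.166, 0.048]]
300 [[0.532, -0.15, 0.08], [0.532, -0.152, 0.08], [0.532, -0.159, 0.08], [0.532, -0.161, 0.079], [0.52, -0.166, 0.049]]
305 [[0.532, -0.15, 0.083], [0.532, -0.152, 0.084], [0.532, -0.159, 0.084], [0.532, -0.161, 0.084], [0.528, -0.163, 0.075]]
310 [[0.532, -0.15, 0.088], [0.532, -0.152, 0.088], [0.531, -0.158, 0.087], [0.532, -0.16, 0.088], [0.528, -0.163, 0.079]]
320 [[0.531, -0.15, 0.095], [0.532, -0.152, 0.096], [0.532, -0.158, 0.097], [0.531, -0.16, 0.095], [0.528, -0.162, 0.088]]
412.77517129673487 241.18108822618927
[[ 0.542 -0.153  0.48 ]
 [ 0.54  -0.158  0.479]
 [ 0.534 -0.157  0.491]
 [
[... 1098 characters left out ...]
14]
 [ 0.491 -0.16   0.517]
 [ 0.493 -0.167  0.513]
 [ 0.488 -0.153  0.519]
 [ 0.491 -0.161  0.509]
 [ 0.491 -0.168  0.511]
 [ 0.491 -0.174  0.514]
 [ 0.487 -0.158  0.516]
 [ 0.488 -0.165  0.513]
 [ 0.486 -0.171  0.521]
 [ 0.484 -0.154  0.515]
 [ 0.483 -0.16   0.521]
 [ 0.485 -0.167  0.516]
 [ 0.484 -0.173  0.521]
 [ 0.481 -0.156  0.518]
 [ 0.483 -0.165  0.512]
 [ 0.482 -0.171  0.52 ]
 [ 0.479 -0.156  0.519]
 [ 0.482 -0.164  0.51 ]
 [ 0.48  -0.169  0.518]
 [ 0.474 -0.153  0.527]
 [ 0.477 -0.161  0.516]
 [ 0.476 -0.167  0.524]
 [ 0.477 -0.174  0.52 ]
 [ 0.475 -0.158  0.517]
 [ 0.474 -0.165  0.523]
 [ 0.474 -0.171  0.523]
 [ 0.471 -0.158  0.524]
 [ 0.471 -0.165  0.523]
 [ 0.472 -0.171  0.522]]
```

```bash
python3 - <<'E'
from h import *
W=np.load('sceneW.npy');X,Y,Z=np.moveaxis(W,-1,0)
m=(abs(X-.234)<.09)&(abs(Y+.579)<.09)&(Z>.12)
c=optics.camera_params('scene');E=np.array(c['extrinsics']);q=E[:3,:3].T@(np.array([.2338,-.5787,.1941])-E[:3,3])
print('TCP px',c['cx']-c['fx']*q[0]/q[2],c['cy']+c['fy']*q[1]/q[2])
q=W[m];print(len(q),q[q[:,2].argsort()][:10].round(3))
v,u=np.nonzero(m);print(v.max(),u[v==v.max()])
for z in np.arange(.18,.40,.02):
    k=abs(q[:,2]-z)<.01
    if k.any():print(z.round(2),q[k].min(0).round(3),q[k].max(0).round(3))
p=cv2.imread('pics/scene0.png')[60:210,500:640];cv2.imwrite('pics/c.png',cv2.resize(p,(560,600),interpolation=cv2.INTER_CUBIC))
E
```

```text
TCP px 586.4796412371115 173.797686307142
4901 [[ 0.226 -0.537  0.243]
 [ 0.219 -0.537  0.244]
 [ 0.221 -0.534  0.244]
 [ 0.219 -0.534  0.245]
 [ 0.248 -0.622  0.245]
 [ 0.245 -0.625  0.245]
 [ 0.246 -0.623  0.245]
 [ 0.209 -0.538  0.245]
 [ 0.21  -0.536  0.246]
 [ 0.222 -0.534  0.246]]
164 [588 589 590 591]
0.24 [ 0.207 -0.626  0.243] [ 0.251 -0.531  0.25 ]
0.26 [ 0.204 -0.628  0.25 ] [ 0.262 -0.523  0.27 ]
0.28 [ 0.203 -0.639  0.27 ] [ 0.245 -0.515  0.29 ]
0.3 [ 0.195 -0.627  0.29 ] [ 0.24  -0.503  0.31 ]
0.32 [ 0.194 -0.645  0.31 ] [ 0.248 -0.506  0.33 ]
0.34 [ 0.197 -0.616  0.33 ] [ 0.257 -0.51   0.35 ]
0.36 [ 0.195 -0.59   0.35 ] [ 0.265 -0.515  0.37 ]
0.38 [ 0.193 -0.596  0.37 ] [ 0.264 -0.54   0.39 ]
0.4 [ 0.195 -0.61   0.39 ] [ 0.271 -0.538  0.41 ]
```

View pics/c.png

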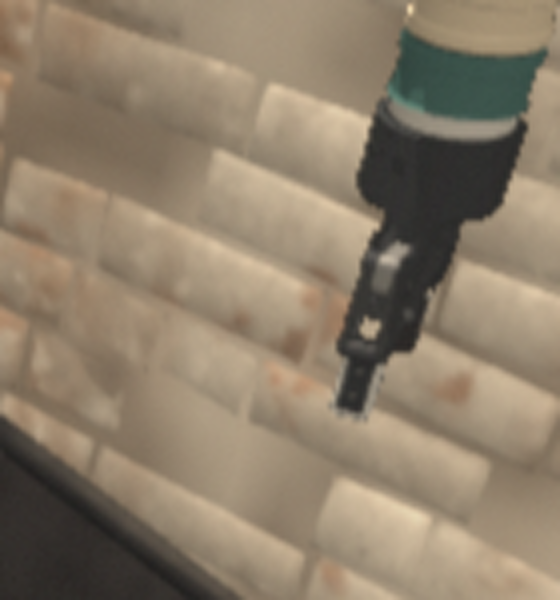

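Both cameras put the fingertips about 40 mm behind the reported TCP (49 mm with the jaws open). The tips passed over the lip without touching it, so I'll work from the measured tip height. Backing off first, then going lower.

Emit:
{"name": "play_rows", "arguments": {
  "delta_pos": [
    [0,12,0],
    [0,12,0],
    [0,12,0],
    [0,12,0],
    [0,0,0],
    [0,0,0]
  ],
  "yaw": [0,0,0,0,0,0]
}}

```text
time: 5.32
eef_pos: [0.5232, -0.2154, 0.0331]
eef_rot: [3.108, -0.046, -0.014]
force: [0.4, -0.5, -0.2]
finger_gap: -0.002
```

Emit:
{"name": "play_rows", "arguments": {
  "delta_pos": [
    [0,0,10],
    [0,0,10],
    [0,0,8],
    [0,0,6],
    [0,0,0],
    [0,0,0]
  ],
  "yaw": [0,0,0,0,0,0]
}}

```text
time: 5.82
eef_pos: [0.5235, -0.216, -0.006]
eef_rot: [3.11, -0.044, -0.014]
force: [0.5, 0.3, 0.7]
finger_gap: 0.002
```

```bash
cat >>h.py <<'E'
def tip(W):
    s=np.array(state()['eef_pos']);
    m=(np.linalg.norm((W-s)[...,:2],axis=-1)<.022)&(W[...,2]>s[2]+.025)&(W[...,2]<s[2]+.1)
    m[:, :290]=0;m[:,360:]=0
    q=W[m];print('tip z',np.percentile(q[:,2],[0,2]).round(4),'n',len(q));k=q[:,2]<q[:,2].min()+.02;print('tip xy',q[k].min(0).round(4),q[k].max(0).round(4))
E
python3 - <<'E'
from h import *
p,W=wrist();lips(W);tip(W)
s=state();print(s['eef_pos'],s['eef_rot'],s['force'])
E
```

```text
[ 150  243   45  129 4036] [ 0.5343 -0.1636  0.0479] 532 -163 [11. 43.] 89.7 [-0.1679 -0.1584]
[ 280  299   85   28 1050] [ 0.5305 -0.2127  0.0481] 530 -213 [28.  6.] 89.0 [-0.2258 -0.1995]
[   0  308   21   83 1118] [ 0.5194 -0.1072  0.0467] 517 -106 [ 7. 32.] 79.4 [-0.109  -0.1028]
[169 406  31  33 481] [ 0.4902 -0.1635  0.0479] 490 -163 [ 8. 13.] 20.1 [-0.1675 -0.1583]
tip z [0.0339 0.0379] n 6951
tip xy [ 0.5273 -0.2258  0.0339] [ 0.5336 -0.2014  0.0539]
[ 0.52312374 -0.21587209 -0.00607532] [ 3.10997521 -0.04341792 -0.01430368] [-0.91718358 -1.41722031 -0.44118509]
```

Emit:
{"name": "play_rows", "arguments": {
  "delta_pos": [
    [0,-8,2],
    [0,-8,2],
    [0,-8,0],
    [0,-5,0],
    [0,-5,0],
    [0,-5,0],
    [0,-5,0]
  ],
  "yaw": [0,0,0,0,0,0,0]
}}

```text
time: 6.45
eef_pos: [0.5247, -0.1693, -0.0106]
eef_rot: [3.105, -0.045, -0.014]
force: [-0.8, -2.9, 1.0]
finger_gap: -0.001
```

```bash
python3 - <<'E'
from h import *
p,W=wrist();lips(W);tip(W)
s=state();print(s['eef_pos'],s['eef_rot'],s['force'])
E
```

```text
[ 246  248  120  111 4288] [ 0.5365 -0.1517  0.0481] 540 -156 [34. 39.] 16.8 [-0.1771 -0.1422]
[   0  280  105  128 2825] [ 0.5325 -0.0852  0.0481] 529 -83 [46. 17.] 28.2 [-0.0926 -0.0679]
tip z [0.029  0.0332] n 6960
tip xy [ 0.5284 -0.1788  0.029 ] [ 0.5348 -0.1544  0.049 ]
[ 0.52459269 -0.16798781 -0.01074448] [ 3.10670819 -0.04450703 -0.01316482] [ 0.09904803 -0.20512059  0.87878951]
```

Emit:
{"name": "play_rows", "arguments": {
  "delta_pos": [
    [0,-5,0],
    [0,-5,0],
    [0,-5,0],
    [0,-5,0],
    [0,-5,0],
    [0,-5,0]
  ],
  "yaw": [0,0,0,0,0,0]
}}

```text
time: 7.0
eef_pos: [0.5251, -0.1371, -0.0109]
eef_rot: [3.103, -0.044, -0.015]
force: [-1.7, -2.3, 0.7]
finger_gap: 0.0
```

Emit:
{"name": "play_rows", "arguments": {
  "delta_pos": [
    [0,-4,0],
    [0,-4,0],
    [0,-4,0],
    [0,-3,0]
  ],
  "yaw": [0,0,0,0]
}}

```text
time: 7.33
eef_pos: [0.5249, -0.1348, -0.0103]
eef_rot: [3.069, -0.041, -0.02]
force: [-2.6, -9.3, -0.1]
finger_gap: 0.001
```

Emit:
{"name": "play_rows", "arguments": {
  "delta_pos": [
    [0,-2,0],
    [0,0,0],
    [0,8,0],
    [0,12,0],
    [0,12,0],
    [0,0,-12],
    [0,0,-20],
    [0,0,-20]
  ],
  "yaw": [0,0,0,0,0,0,0,0]
}}

```text
time: 8.0
eef_pos: [0.5186, -0.1636, 0.0403]
eef_rot: [3.073, -0.034, -0.022]
force: [1.6, -1.5, 0.1]
finger_gap: -0.003
```

Emit:
{"name": "play_rows", "arguments": {
  "delta_pos": [
    [0,0,-20],
    [0,0,-20],
    [-15,-10,-10],
    [-15,-10,0],
    [0,0,0],
    [0,0,0]
  ],
  "yaw": [0,0,0,0,0,0]
}}

```text
time: 8.5
eef_pos: [0.4927, -0.1453, 0.0963]
eef_rot: [3.074, -0.048, -0.026]
force: [1.0, -0.6, -0.5]
finger_gap: -0.001
```

```bash
python3 - <<'E'
from h import *
p,W=wrist();lips(W);tip(W);cv2.imwrite('pics/w3.png',p[:,:,::-1])
s=state();print(s['eef_pos'],s['eef_rot'],s['force'])
E
```

```text
[ 244  147   25  124 2258] [ 0.52   -0.1105  0.0481] 519 -110 [10. 70.] 89.6 [-0.1153 -0.1056]
[ 97 167  63  80 521] [ 0.5279 -0.0505  0.0481] 526 -46 [48. 20.] 19.8 [-0.0561 -0.0318]
[ 252  279   21   79 1263] [ 0.4561 -0.1099  0.0481] 454 -110 [10. 49.] 89.4 [-0.1148 -0.1051]
[ 30 313  65  48 696] [ 0.4538 -0.0019  0.048 ] 455 0 [37. 19.] 50.0 [-0.0085  0.018 ]
tip z [0.1359 0.1401] n 6955
tip xy [ 0.4964 -0.1531  0.1359] [ 0.5027 -0.1292  0.1559]
[ 0.49229476 -0.14513257  0.09592478] [ 3.07415542 -0.04641671 -0.02602424] [-0.74965939  0.28531666 -0.42409394]
```

View pics/w3.png

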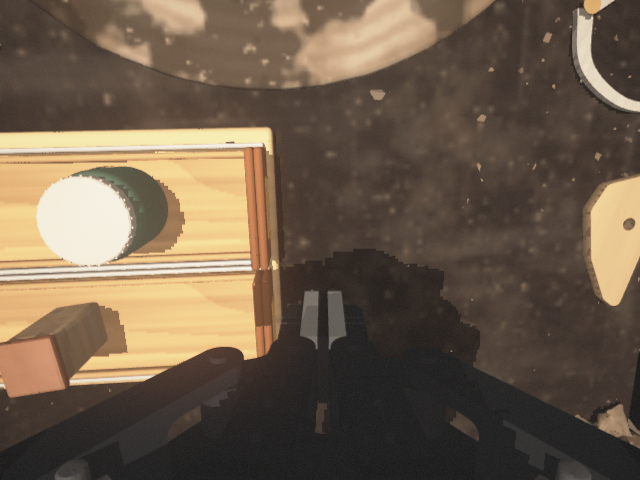

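The jar tray is home: both lips are level at y ≈ -0.110, at (258,208) and (264,315) in the picture. The jar and the stamp are both upright. Next I go over the empty floor behind the stamp tray's lip.

Emit:
{"name": "play_rows", "arguments": {
  "delta_pos": [
    [-12,-17,0],
    [-12,-17,0],
    [-12,-17,0],
    [-8,-12,0],
    [0,0,0],
    [0,0,0]
  ],
  "yaw": [0,0,0,0,0,0]
}}

```text
time: 9.05
eef_pos: [0.453, -0.0831, 0.088]
eef_rot: [3.074, -0.049, -0.03]
force: [0.8, 0.2, 0.6]
finger_gap: 0.0
```

```bash
python3 - <<'E'
from h import *
p,W=wrist();lips(W);tip(W)
s=state();print(s['eef_pos'],s['eef_rot'],s['force'])
E
```

```text
[ 357   64   21  137 2679] [ 0.5201 -0.1098  0.0479] 518 -110 [11. 70.] 89.5 [-0.1153 -0.1052]
[ 358  210   19  119 2018] [ 0.4457 -0.1094  0.0481] 443 -109 [10. 70.] 89.7 [-0.1141 -0.1047]
[128 247  62  51 436] [ 0.454  -0.0017  0.0481] 454 0 [37. 18.] 50.2 [-0.0083  0.0178]
tip z [0.1275 0.1318] n 6965
tip xy [ 0.4566 -0.0911  0.1275] [ 0.4634 -0.067   0.1475]
[ 0.45293816 -0.08314611  0.08794773] [ 3.07451568 -0.04813642 -0.03034279] [ 1.03128262 -0.20765526 -0.88481234]
```

Emit:
{"name": "play_rows", "arguments": {
  "delta_pos": [
    [-4,-4,15],
    [-4,-4,15],
    [-4,-4,15],
    [0,0,0],
    [0,0,0]
  ],
  "yaw": [0,0,0,0,0]
}}

```text
time: 9.52
eef_pos: [0.451, -0.0785, 0.0427]
eef_rot: [3.071, -0.057, -0.033]
force: [0.8, -0.4, 0.6]
finger_gap: 0.003
```

```bash
python3 - <<'E'
from h import *
p,W=wrist();lips(W);tip(W);cv2.imwrite('pics/w4.png',p[:,:,::-1])
s=state();print(s['eef_pos'],s['eef_rot'],s['force'])
E
```

```text
[ 382   36   27  172 4252] [ 0.52   -0.1096  0.0479] 519 -110 [11. 70.] 89.7 [-0.1148 -0.1052]
[241 107  27  70 105] [ 0.5133 -0.0531  0.048 ] 513 -52 [ 5. 30.] 67.7 [-0.0559 -0.0447]
[ 382  220   25  140 3153] [ 0.4463 -0.1091  0.0479] 444 -110 [11. 67.] 89.5 [-0.1144 -0.1047]
[ 96 265  80  64 786] [ 0.4542 -0.0017  0.0481] 454 0 [36. 18.] 47.9 [-0.0084  0.018 ]
tip z [0.0825 0.0864] n 6964
tip xy [ 0.4542 -0.0863  0.0825] [ 0.4607 -0.0623  0.1024]
[ 0.45065893 -0.07844826  0.04265128] [ 3.07116108 -0.05635753 -0.03312657] [ 0.42136608 -0.44358209 -0.40386461]
```

View pics/w4.png

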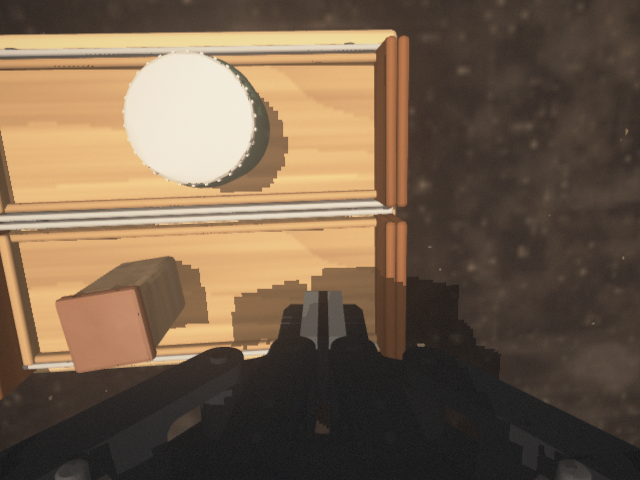

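The fingers are at (322,310), between the stamp (115,310) and the stamp tray's lip (column 390). Before going lower I'm checking the knuckle height against the stamp.

```bash
python3 - <<'E'
from h import *
p,W=wrist();s=np.array(state()['eef_pos'])
for u,v in((225,352),(210,365),(280,350),(285,320),(100,430),(70,470)):print(u,v,(W[v,u]-s-[0,0,.04]).round(3))
E
```

```text
225 352 [0.01  0.032 0.045]
210 365 [0.008 0.035 0.049]
280 350 [0.008 0.018 0.042]
285 320 [0.005 0.018 0.016]
100 430 [0.008 0.052 0.07 ]
70 470 [0.007 0.053 0.078]
```

Emit:
{"name": "play_rows", "arguments": {
  "delta_pos": [
    [-2,-2,11],
    [-2,-2,11],
    [-1,-1,11],
    [0,0,0],
    [0,0,0]
  ],
  "yaw": [0,0,0,0,0]
}}

```text
time: 10.03
eef_pos: [0.4562, -0.0793, 0.0147]
eef_rot: [3.068, -0.07, -0.035]
force: [-0.4, 0.0, 1.1]
finger_gap: 0.001
```

Emit:
{"name": "play_rows", "arguments": {
  "delta_pos": [
    [-4,-1,8],
    [-4,-1,8],
    [-3,-1,6],
    [0,0,0],
    [0,0,0]
  ],
  "yaw": [0,0,0,0,0]
}}

```text
time: 10.45
eef_pos: [0.4491, -0.0787, -0.0073]
eef_rot: [3.066, -0.075, -0.035]
force: [0.2, 0.0, 0.3]
finger_gap: 0.001
```

```bash
python3 - <<'E'
from h import *
p,W=wrist();lips(W);tip(W)
s=state();print(s['eef_pos'],s['eef_rot'],s['force'])
E
```

```text
[ 414    0   40  219 7651] [ 0.5179 -0.1094  0.0479] 517 -110 [11. 66.] 89.3 [-0.1147 -0.1052]
[207  76  50 108 332] [ 0.5118 -0.0522  0.0483] 512 -51 [ 7. 34.] 64.3 [-0.056  -0.0417]
[ 413  235   35  118 3594] [ 0.4593 -0.1091  0.0478] 458 -110 [11. 41.] 89.2 [-0.1142 -0.1048]
[  18  299  116   88 1929] [ 0.454  -0.0021  0.0481] 454 0 [36. 19.] 47.5 [-0.0085  0.0179]
[ 280  300   85   29 1060] [ 0.4545 -0.073   0.0481] 454 -73 [28.  6.] 87.6 [-0.086  -0.0598]
tip z [0.0205 0.0218] n 10053
tip xy [ 0.4461 -0.0897  0.0205] [ 0.4707 -0.062   0.0405]
[ 0.44875166 -0.07858807 -0.00735481] [ 3.06616133 -0.07445332 -0.034865  ] [-0.15585434  0.64589313 -0.3616938 ]
```

Emit:
{"name": "play_rows", "arguments": {
  "delta_pos": [
    [0,6,0.5],
    [0,6,0.5],
    [0,5,0.4],
    [0,5,0.4],
    [0,5,0.4],
    [0,5,0.4]
  ],
  "yaw": [0,0,0,0,0,0]
}}

```text
time: 11.0
eef_pos: [0.4483, -0.1117, -0.0072]
eef_rot: [3.07, -0.076, -0.033]
force: [0.3, 2.3, 0.1]
finger_gap: -0.0
```

```bash
python3 - <<'E'
from h import *
p,W=wrist();lips(W);tip(W)
s=state();print(s['eef_pos'],s['eef_rot'],s['force'])
E
```

```text
[ 307    0   40  222 7359] [ 0.5177 -0.1102  0.0481] 516 -110 [10. 64.] 89.5 [-0.1151 -0.1055]
[  80   29   68  160 1680] [ 0.5167 -0.0523  0.0482] 517 -48 [16. 45.] 76.9 [-0.0562 -0.0402]
[ 280  235  113  124 4451] [ 0.4582 -0.1203  0.0481] 461 -118 [41. 38.] 66.5 [-0.1294 -0.0948]
[   0  299   79   90 2009] [ 0.4521 -0.0204  0.0481] 452 -19 [32. 15.] 36.9 [-0.0237 -0.0074]
tip z [0.0207 0.0218] n 10119
tip xy [ 0.4468 -0.1203  0.0207] [ 0.4704 -0.0951  0.0407]
[ 0.44845219 -0.11277419 -0.00703156] [ 3.06861249 -0.07609209 -0.03350144] [-0.09479424  1.82705747 -1.28388779]
```

Hooked: 2.3 N of pull, and the lip and stamp have moved together by about 15 mm. Continuing the draw.

Emit:
{"name": "play_rows", "arguments": {
  "delta_pos": [
    [0,5,0.4],
    [0,5,0.4],
    [0,5,0.4],
    [0,5,0.4],
    [0,5,0.4],
    [0,5,0.4],
    [0,5,0.4],
    [0,5,0.4]
  ],
  "yaw": [0,0,0,0,0,0,0,0]
}}

```text
time: 11.72
eef_pos: [0.4481, -0.1562, -0.0071]
eef_rot: [3.071, -0.078, -0.033]
force: [0.6, 2.4, -0.8]
finger_gap: 0.001
```

Emit:
{"name": "play_rows", "arguments": {
  "delta_pos": [
    [0,5,0.4],
    [0,5,0.4],
    [0,5,0.4],
    [0,5,0.4],
    [0,5,0.4]
  ],
  "yaw": [0,0,0,0,0]
}}

```text
time: 12.13
eef_pos: [0.448, -0.1842, -0.0071]
eef_rot: [3.071, -0.08, -0.032]
force: [1.6, 3.1, -0.5]
finger_gap: -0.004
```

Emit:
{"name": "play_rows", "arguments": {
  "delta_pos": [
    [0,4,0.3],
    [0,4,0.3],
    [0,4,0.3]
  ],
  "yaw": [0,0,0]
}}

```text
time: 12.38
eef_pos: [0.448, -0.1856, -0.0075]
eef_rot: [3.1, -0.083, -0.028]
force: [1.9, 16.7, 8.8]
finger_gap: -0.001
```

Emit:
{"name": "play_rows", "arguments": {
  "delta_pos": [
    [0,1,0],
    [0,0,0],
    [0,-4,0],
    [0,-6,0],
    [0,-5,0],
    [0,0,0]
  ],
  "yaw": [0,0,0,0,0,0]
}}

```text
time: 12.88
eef_pos: [0.4468, -0.172, -0.0081]
eef_rot: [3.098, -0.08, -0.03]
force: [-0.3, 0.9, -1.1]
finger_gap: 0.001
```

```bash
python3 - <<'E'
from h import *
p,W=wrist();lips(W);tip(W)
s=state();print(s['eef_pos'],s['eef_rot'],s['force'])
E
```

```text
[  89    0   65  224 8725] [ 0.5173 -0.1115  0.0478] 516 -111 [11. 65.] 89.4 [-0.1157 -0.1063]
[ 400  231   35  129 3770] [ 0.4583 -0.1991  0.0479] 455 -200 [11. 45.] 89.6 [-0.2043 -0.1948]
[   6  290  114   90 1967] [ 0.4528 -0.0928  0.0482] 454 -90 [37. 19.] 48.1 [-0.0986 -0.0724]
[ 280  301   86   29 1079] [ 0.4517 -0.1678  0.0482] 452 -168 [27.  6.] 88.1 [-0.1809 -0.1548]
tip z [0.0208 0.0218] n 10175
tip xy [ 0.4438 -0.1836  0.0208] [ 0.4688 -0.1562  0.0408]
[ 0.44689874 -0.17222877 -0.00804997] [ 3.09746932 -0.08046989 -0.02944734] [-0.47111782  0.46632966  0.07760643]
```

Emit:
{"name": "play_rows", "arguments": {
  "delta_pos": [
    [0,0,-12],
    [0,0,-16],
    [0,0,-20],
    [0,0,-20],
    [0,0,-20],
    [0,0,-20],
    [0,0,0],
    [0,0,0]
  ],
  "yaw": [0,0,0,0,0,0,0,0]
}}

```text
time: 13.6
eef_pos: [0.4353, -0.1672, 0.1024]
eef_rot: [3.094, -0.074, -0.029]
force: [0.6, 0.4, -1.4]
finger_gap: -0.001
```

```bash
python3 - <<'E'
from h import *
p,W=wrist();lips(W);cv2.imwrite('pics/w5.png',p[:,:,::-1])
s=state();print(s['eef_pos'],s['force'],s['time'])
E
```

```text
[ 199   41   29  133 2571] [ 0.5195 -0.1109  0.048 ] 519 -110 [11. 70.] 89.8 [-0.1155 -0.1058]
[ 69  67  47  88 693] [ 0.5166 -0.0512  0.0482] 518 -47 [19. 46.] 77.0 [-0.0562 -0.0364]
[ 366  180   18  116 1988] [ 0.4434 -0.1992  0.048 ] 442 -199 [10. 70.] 89.8 [-0.2041 -0.1947]
[151 213  55  48 276] [ 0.452  -0.0938  0.0481] 454 -91 [36. 17.] 46.9 [-0.0984 -0.0732]
[ 0.43572806 -0.16740383  0.10247498] [ 0.03084872 -0.04209724  0.4337755 ] 13.65
```

View pics/w5.png

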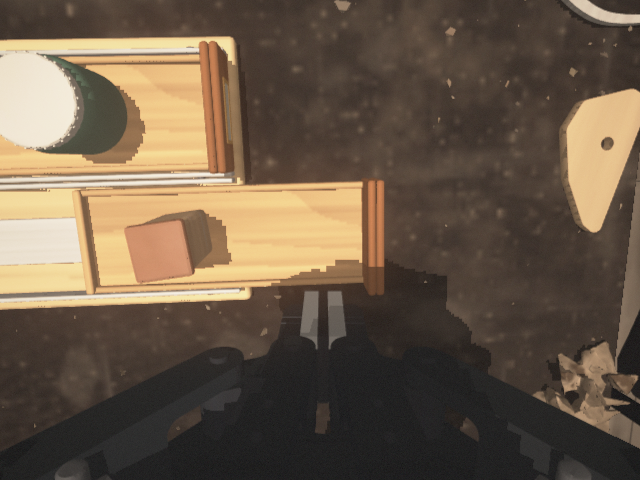

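The final view shows the jar tray home (lip at column 213), the stamp tray fully out (column 374), and the jar and stamp upright. The gripper is clear of everything, so I'm handing in.

```bash
python3 -c "
from h import *
print(ctrl.finish_job())"
```

```text
the job is handed in; nothing more can be done
None
```

I pushed the jar's tray fully home with shut fingers on the front of its lip, until the force rose to about 9 N at the end stop. Then I lowered the shut fingers behind the stamp tray's lip and drew that tray out, pulling with 2–3 N on the way and about 17 N at the stop. I backed off, lifted clear and handed in at about 13.7 s; no verdict is reported.

**Last checks:**
- **Jar tray:** its lip is at y = -0.110, level with where the stamp tray's lip stood at the start. I took that as home.
- **Stamp tray:** its lip moved from y = -0.110 to -0.199, about 90 mm.
- **Stamp and jar:** both stand upright in their trays in the last wrist picture, and the force on the tool was about zero.
- **Bystanders:** I came near none of them, and the rib and clay showed no sign of having moved. I did not re-measure them or the others at the end.

**What disagreed:**
- **Tool height:** the real fingertips sit about 40 mm behind the reported TCP. My first push therefore passed over the jar tray's lip without touching it. I worked from the fingertip height measured with the cameras after that.
- **Tool tilt:** the tool tilted by up to about 5° during the moves. I allowed for this in each step.

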